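# Put the balance weights away in their cases

## Robot

A 6-joint arm with a two-finger parallel gripper is mounted at the origin on the work surface. World frame = base frame: x ahead of the robot, y to its left, z up, the work surface at z = 0. Lengths are in m, angles in rad, forces in N, time in s.
With the tool pointing down it reaches from about 0.3 to 0.75 m from the base axis. Payload 8.5 kg.
Tool frame: the origin (TCP) lies between the finger pads; the fingertips stand 22 mm ahead of it and the grasp point (between the pads) lies 3 mm ahead of it; z points along the fingers, y is the line along which they close (so a half turn about z gives the same grasp; the last joint's range is limited). The gripper opens to 88 mm and grips with 3 to 60 N. Pads are 18 mm wide; open, the fingers measure 123 mm over their backs; the gripper's body (75 mm by 187 mm) begins 45 mm behind the grasp point.
Start: joints at [0.957, 0.381, 1.297, -0, 1.464, -0.215], TCP at [0.214, 0.507, 0.261] pointing down, gripper open.
Joint ranges: [-3.11, 3.11], [-0.89, 2.33], [0.22, 2.48], [-1.42, 4.56], [0.17, 2.85], [-2.88, 2.88]. Speed limits (rad/s): [2.39, 2.39, 3.14, 3.14, 3.14, 3.14].

## Interface

Orientations are given as a rotation vector (axis times angle).
In Python, from station import robot gives the robot as it stands. The module is installed in compiled form; this text tells all that it offers.
- The arm moves only by the shell command python3 -m jog 'ROWS' [FORCE]. ROWS is a JSON object of lists of equal length, an entry for each row: "linear": the shift along the world's x, y, z in m, a list of three; "rotation": the turn, a rotation vector about the world's x, y, z in degrees, a list of three; "claw": the opening, from 0 (shut) to 1 (fully open). A call has 1 to 20 rows; each row is the pose to reach, as a shift and turn from the pose commanded when the call began; what a row does not reach only later rows make up. A row lasts 1/10 s, in which the tool goes at most 50 mm and 8.59 degrees, less where a joint would pass 70% of its speed; a pose out of reach is approached as far as the arm can. A call with a gripper value outside its range is refused whole. The fingers move at their own pace and stop on an object; FORCE is the grip in N (left out, the last holds). Time passes only in rows, so rows that repeat a pose let the fingers close. It gives the time, the measured TCP pose, the force, the opening and the grip force at its end, in the units of the state.
- robot.read_state(): the state, without advancing time (a new reading comes with each control period).
- robot.camera(name): name is "scene" or "top" or "wrist"; returns the picture (480x640x3 uint8, red, green, blue); there is no depth.
- robot.camera_info(name): a dict with "camera_matrix" (3x3 intrinsics, pixels), "cam_to_world" (4x4, takes a point from camera to world coordinates); the wrist camera has in their place "tool_from_camera" (4x4, takes a point from camera to tool coordinates, whose origin is the TCP and whose axes are the flange's). Camera axes: x right, y up, looking along -z (the intrinsics and any distortion apply to the point x, -y, -z); pixel columns grow to the right and rows downward; lengths in m; the calibration is good to about 2 mm. A picture is of the moment at which its call begins: read the wrist's pose just before it. camera_info takes no time and is no camera call.
- robot.sign_off(): hands the job in; it is judged then, once.
Trained networks look in the newest picture that a camera, given by its name, has taken for a name from the list of things; names that differ only in an ending like _2 or _b are one class to them, and where a whole thing is asked for, a point or a joint stands for the part that bears it (a point fixed in the world has none). Each returns a list of dicts, best first, with "confidence" (0 to 1); they miss things now and then, are a little off and sometimes report something else, mostly with a low value. They report only what shows in the picture. A call takes as long as a camera call. They do not tell look-alikes from the thing itself.
- robot.cut_out(target, camera): "region" (480x640 bool, what is visible of it) and "rect" ([left, top, right, bottom] in pixels, round what is visible of it).
- robot.pinpoint(target, camera): "position" ([column, row] in pixels: a listed point, or the origin of a listed thing).
The state is a dict: "time": time; "qpos": joint angles; "qd": joint speeds; "joint_efforts": joint torques, N m; "tool_pos": TCP position; "tool_rot": TCP orientation; "ft_force": force on the tool from outside, world axes, zero at the start; "wrist_torque": the same for the moment, N m; "grip_width": finger opening in m; "finger_force": force on a finger pad.
Only numpy, scipy, OpenCV 4.12 (cv2) and the standard library are available. Lean on these libraries where they do the work, as an engineer would, in place of code of your own. Each camera call takes 0.05 s, during which the arm holds its last target. There are 200 camera calls.

## Task

The balance has been checked: take the tower of four steel weights off its pan, one by one, and put each weight flat into the recess of its own wooden case, the smallest weight in the smallest recess and so on up to the largest in the largest. Keep the weights upright and set them down gently, without dropping them, and leave the glass vial standing where it is.

Things in the scene. Friction and masses are not known exactly. Their poses are not given: they have to be found in the camera images.
- weight_66: Plain steel disc weight, 66 mm diameter, 28 mm high, about 0.77 kg: largest, at the bottom of the tower. Origin: centre of its underside, z up. Stands concentric (within about 3 mm) in the tower, loose.
- weight_54: Plain steel disc weight, 54 mm diameter, 28 mm high, about 0.51 kg: second largest, standing on the largest. Origin: centre of its underside, z up. Stands concentric (within about 3 mm) in the tower, loose.
- weight_42: Plain steel disc weight, 42 mm diameter, 28 mm high, about 0.31 kg: third largest, standing on the second. Origin: centre of its underside, z up. Stands concentric (within about 3 mm) in the tower, loose.
- weight_30: Plain steel disc weight, 30 mm diameter, 28 mm high, about 0.16 kg: smallest, on top of the tower. Origin: centre of its underside, z up. Stands concentric (within about 3 mm) in the tower, loose.
- case_66: Storage case of the 66 mm weight: fixed square pale wooden plate, 100 x 100 mm, 8 mm high, with a round recess of 82 mm diameter, 4 mm deep and lined dark grey, in its middle (largest of the four recesses). Origin: centre of the plate's underside on the bench, z up; recess floor at z = 4 mm, rim at 8 mm.
- case_54: Storage case of the 54 mm weight: fixed square pale wooden plate, 88 x 88 mm, 8 mm high, with a round recess of 70 mm diameter, 4 mm deep and lined dark grey, in its middle (second largest of the four recesses). Origin: centre of the plate's underside on the bench, z up; recess floor at z = 4 mm, rim at 8 mm.
- case_42: Storage case of the 42 mm weight: fixed square pale wooden plate, 76 x 76 mm, 8 mm high, with a round recess of 58 mm diameter, 4 mm deep and lined dark grey, in its middle (third largest of the four recesses). Origin: centre of the plate's underside on the bench, z up; recess floor at z = 4 mm, rim at 8 mm.
- case_30: Storage case of the 30 mm weight: fixed square pale wooden plate, 64 x 64 mm, 8 mm high, with a round recess of 46 mm diameter, 4 mm deep and lined dark grey, in its middle (smallest of the four recesses). Origin: centre of the plate's underside on the bench, z up; recess floor at z = 4 mm, rim at 8 mm.
- balance: Fixed cream portable balance, 200 (x) x 150 (y) mm, body 40 mm high, display at its -x end. Origin: centre of its underside, z up. Its round pan (120 mm diameter, top at z = 50 mm) is centred at x = +25 mm; the tower of four weights stands about there.
- vial: Amber glass vial with white cap, 22 mm diameter, 50 mm high, standing loose on the bench on the robot's side of the balance. Origin: centre of its underside, z up. Only to be left standing.
Not all that is in view belongs to the job. What is shaped like the weight_30 but green, orange or purple is not meant.

How it is judged:
By the outcome, as a careful person would: the job done as asked, in the order asked, and still so for the second after the job is handed in, with the robot touching nothing.
It also fails if it takes over 104 s, if anything falls off the work surface, if the arm or the gripper's body presses on something with over 40 N, if the wrist force passes 120 N, or if a joint passes its speed limit or range.

## Working session

There is one attempt and no reset: what is moved stays moved. The work goes in short steps, Python scripts to look and compute and a shell command to move; the robot and the scene stay as the last step left them, time stands still between calls to the robot, and variables do not carry over. Pictures are saved under pics/ and viewed, at most 14 in all, crops included, and the job is handed in when it is done.

```bash
mkdir -p pics; cat > h.py <<'E'
import numpy as np, cv2
from station import robot
def ray(cam,px):
    i=robot.camera_info(cam); K=np.array(i["camera_matrix"]); T=np.array(i["cam_to_world"])
    d=np.linalg.inv(K)@[px[0],px[1],1]; d=np.array([d[0],-d[1],-d[2]])
    return T[:3,3],T[:3,:3]@d
def onplane(cam,px,z):
    o,d=ray(cam,px); return o+d*(z-o[2])/d[2]
def save(cam,name):
    im=robot.camera(cam); cv2.imwrite('pics/'+name,im[:,:,::-1]); return im
E
python3 - <<'E'
from h import *
np.set_printoptions(precision=4,suppress=True)
for c in ("top","scene"):
    save(c,c+"0.png")
    print(c,{k:np.round(v,4).tolist() if k!='x' else 0 for k,v in robot.camera_info(c).items() if not isinstance(v,str)})
    for n,z in [("weight_66",.05),("weight_54",.078),("weight_42",.106),("weight_30",.134),("case_66",0),("case_54",0),("case_42",0),("case_30",0),("balance",0),("vial",0)]:
        for r in robot.pinpoint(n,c)[:4]: print(n,round(r["confidence"],2),np.round(r["position"],1),onplane(c,r["position"],z))
s=robot.read_state(); print(s)
print(robot.camera_info("wrist"))
E
```

```text
top {'camera_matrix': [[527.8383, 0.0, 329.9584], [0.0, 527.8383, 230.7666], [0.0, 0.0, 1.0]], 'cam_to_world': [[0.007, 0.9975, -0.0702, 0.4876], [-0.9998, 0.0058, -0.0183, -0.0004], [-0.0178, 0.0703, 0.9974, 1.0871], [0.0, 0.0, 0.0, 1.0]]}
weight_66 0.76 [357.1 218.7] [ 0.5847 -0.0347  0.05  ]
weight_66 0.75 [421.5 196.4] [ 0.6296 -0.1615  0.05  ]
weight_66 0.74 [281.9 197.3] [0.6265 0.1144 0.05  ]
weight_66 0.69 [359.  217.9] [ 0.5863 -0.0384  0.05  ]
weight_54 0.76 [357.1 218.7] [ 0.5821 -0.0338  0.078 ]
weight_54 0.75 [421.5 196.4] [ 0.6257 -0.1571  0.078 ]
weight_54 0.74 [281.9 197.3] [0.6227 0.1113 0.078 ]
weight_54 0.69 [359.  217.9] [ 0.5836 -0.0374  0.078 ]
weight_42 0.76 [357.1 218.7] [ 0.5795 -0.0328  0.106 ]
weight_42 0.75 [421.5 196.4] [ 0.6219 -0.1528  0.106 ]
weight_42 0.74 [281.9 197.3] [0.619  0.1082 0.106 ]
weight_42 0.69 [359.  217.9] [ 0.581  -0.0364  0.106 ]
weight_30 0.76 [357.1 218.7] [ 0.5768 -0.0319  0.134 ]
weight_30 0.75 [421.5 196.4] [ 0.6181 -0.1484  0.134 ]
weight_30 0.74 [281.9 197.3] [0.6152 0.1051 0.134 ]
weight_30 0.69 [359.  217.9] [ 0.5783 -0.0353 
[... 3254 characters left out ...]
 -0.0003,  0.0001,  0.0015]), 'joint_efforts': array([  0.0016, -43.7804, -22.4734,   0.0714,   0.0315,  -0.0001]), 'tool_pos': array([0.2136, 0.5068, 0.2608]), 'tool_rot': array([ 0.6223,  3.0793, -0.    ]), 'ft_force': array([-0.1313,  1.2241,  0.0093]), 'wrist_torque': array([0.0493, 0.0337, 0.0163]), 'finger_force': 0.0, 'grip_width': 0.08809086738449659}
{'camera_matrix': array([[373.1283,   0.    , 316.3023],
       [  0.    , 373.1283, 240.9864],
       [  0.    ,   0.    ,   1.    ]]), 'tool_from_camera': array([[ 0.0011,  0.9536,  0.3011,  0.0785],
       [ 1.    , -0.0006, -0.0016,  0.0011],
       [-0.0014,  0.3011, -0.9536, -0.1243],
       [ 0.    ,  0.    ,  0.    ,  1.    ]])}
```

View pics/top0.png

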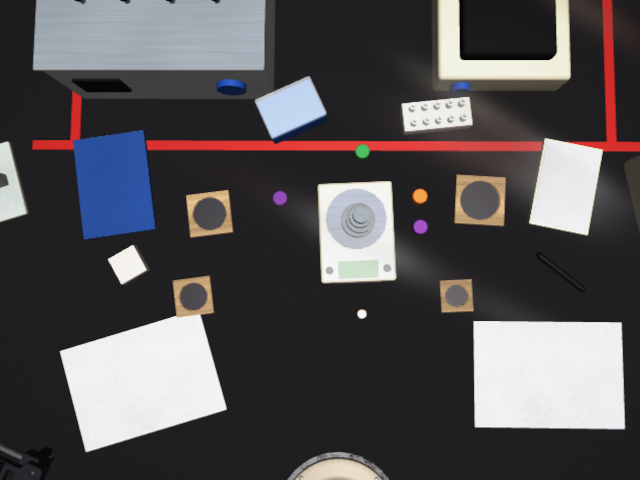

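View pics/scene0.png

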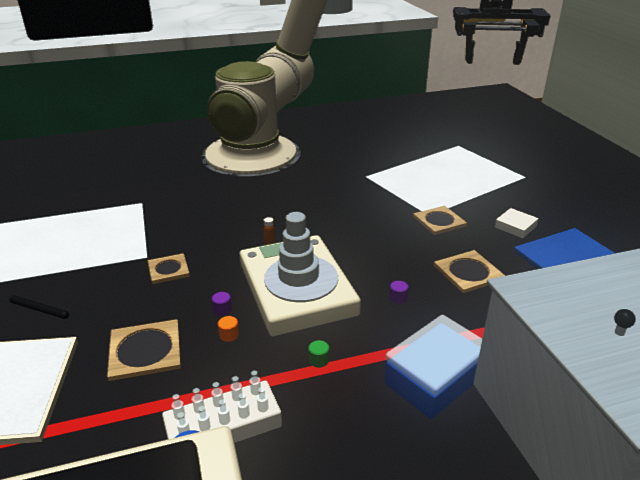

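Top view: the tower is at about (359,218). Recesses by size: 66 at (480,200), 54 at (209,213), 42 at (193,296), 30 at (457,296). The vial is at (362,314). The weight_30 look-alikes are purple (280,198) and (420,226), orange (420,196) and green (362,151). The scene view shows them on the bench at (400,290), (221,303), (228,328) and (319,350). The grey one on top of the tower, at (359,215) in the top view, is the one I want.

```bash
cat > m.py <<'E'
from h import *
np.set_printoptions(precision=4,suppress=True)
im=robot.camera("top"); g=cv2.cvtColor(im,cv2.COLOR_RGB2GRAY)
for n,c,D in [("66",(480,200),.082),("54",(209,213),.070),("42",(193,296),.058),("30",(457,296),.046)]:
    r=26; x0,y0=c[0]-r,c[1]-r; p=cv2.resize(im[y0:y0+2*r,x0:x0+2*r],None,fx=8,fy=8,interpolation=cv2.INTER_CUBIC).astype(int)
    m=((p[:,:,0]-p[:,:,2])>25).astype(np.uint8)   # wood
    cs,h=cv2.findContours(m,cv2.RETR_CCOMP,cv2.CHAIN_APPROX_NONE)
    best=max([k for k in range(len(cs)) if h[0][k][3]>=0],key=lambda k:cv2.contourArea(cs[k]))
    o=max([k for k in range(len(cs)) if h[0][k][3]<0],key=lambda k:cv2.contourArea(cs[k]))
    f=lambda q:(np.array(q)+.5)/8-.5+[x0,y0]
    e=cv2.fitEllipse(cs[best]); q=f(e[0]); o=f(cv2.minAreaRect(cs[o])[0])
    print(n,q,"diam",np.mean(e[1])/8/527.8*1.08,"recess",onplane("top",q,.008),"plate",onplane("top",o,.006))
c=im[160:300,290:430]; cv2.imwrite("pics/tower.png",cv2.resize(c[:,:,::-1],(580,580),interpolation=cv2.INTER_CUBIC)[:,:])
E
python3 m.py
```

```text
66 [479.3966 199.9031] diam 0.07812387322602557 recess [ 0.6286 -0.2862  0.008 ] plate [ 0.629  -0.2875  0.006 ]
54 [209.2703 213.372 ] diam 0.0654769752910075 recess [0.598  0.2687 0.008 ] plate [0.5985 0.2697 0.006 ]
42 [193.0634 296.1797] diam 0.05472212007615819 recess [0.428 0.298 0.008] plate [0.4282 0.299  0.006 ]
30 [455.9552 295.3459] diam 0.043729745749950234 recess [ 0.434  -0.2365  0.008 ] plate [ 0.4336 -0.2374  0.006 ]
```

View pics/tower.png

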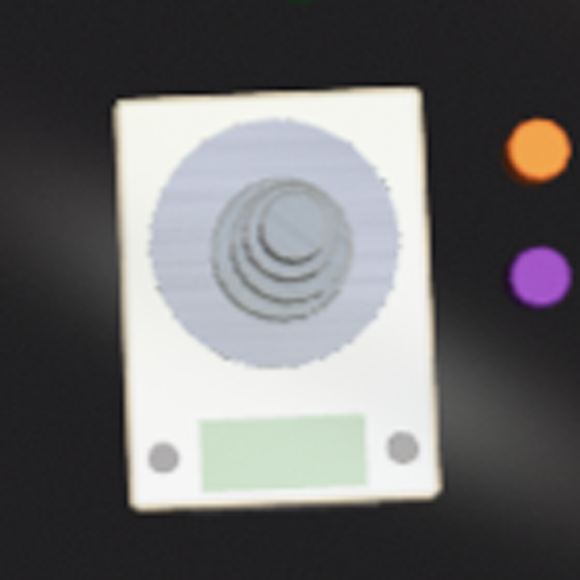

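The crop shows the grey top disc at about (361,215), the bottom disc at about (358,220) and the pan at about (356,219). The coloured look-alikes stand well off to the side. Next I work out the tower position and move over it.

```bash
python3 - <<'E'
from h import *
for n,q,z in [("30",(360.7,214.8),.162),("66",(357.8,220.3),.078),("pan",(356.4,218.7),.05)]: print(n,onplane("top",q,z))
E
python3 -m jog '{"linear":[[0.03,-0.04,0.03],[0.06,-0.08,0.03],[0.09,-0.12,0.03],[0.12,-0.16,0.03],[0.14,-0.2,0.03],[0.165,-0.24,0.03],[0.19,-0.28,0.03],[0.215,-0.32,0.03],[0.24,-0.36,0.03],[0.265,-0.4,0.03],[0.29,-0.44,0.03],[0.32,-0.48,0.03],[0.345,-0.515,0.03],[0.365,-0.54,0.03],[0.365,-0.54,0.03],[0.365,-0.54,0.03]],"rotation":[[0,0,4],[0,0,8],[0,0,12],[0,0,16],[0,0,20],[0,0,22.9],[0,0,22.9],[0,0,22.9],[0,0,22.9],[0,0,22.9],[0,0,22.9],[0,0,22.9],[0,0,22.9],[0,0,22.9],[0,0,22.9],[0,0,22.9]],"claw":[1,1,1,1,1,1,1,1,1,1,1,1,1,1,1,1]}'
python3 - <<'E'
from h import *
s=robot.read_state(); print(s["time"],s["tool_pos"],s["tool_rot"],s["qpos"],s["ft_force"])
save("wrist","w1.png")
E
```

```text
30 [ 0.5811338  -0.03728683  0.162     ]
66 [ 0.5790038  -0.03511578  0.078     ]
pan [ 0.58469187 -0.03331213  0.05      ]
time: 2.75
tool_pos: [0.5785, -0.0332, 0.2904]
tool_rot: [0.0, -3.141, -0.001]
ft_force: [0.5, 0.8, -0.1]
grip_width: 0.0878
finger_force: 0.0
2.75 [ 0.57845477 -0.0332489   0.29035129] [ 1.80591669e-04 -3.14080499e+00 -7.37899566e-04] [-2.61725157e-01  4.15469266e-01  1.15556113e+00  2.50045941e-04
  1.57144460e+00 -1.83263643e+00] [ 0.46880739  0.75714126 -0.12182359]
```

View pics/w1.png

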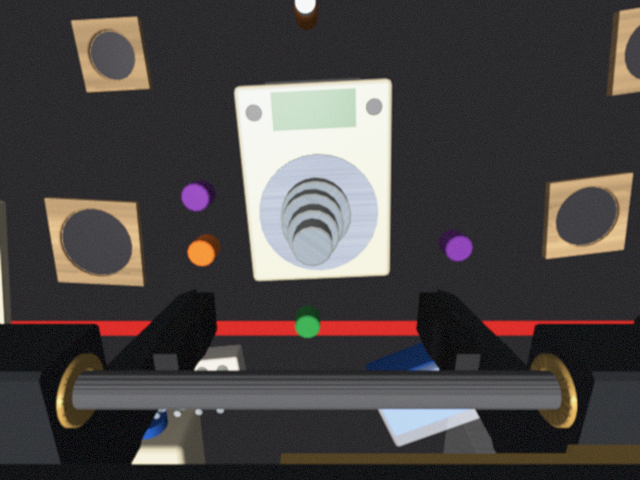

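The wrist view shows the grey top disc centred near (312,245), with the larger ones behind it at about (314,225) to (316,210). The fingers straddle it in y. The vial is at (305,8).

```bash
cat >> h.py <<'E'
from scipy.spatial.transform import Rotation as Rn
def wplane(s,px,z):
    i=robot.camera_info("wrist"); K=i["camera_matrix"]; T=i["tool_from_camera"]; R=Rn.from_rotvec(s["tool_rot"]).as_matrix()
    d=np.linalg.inv(K)@[px[0],px[1],1]; d=R@T[:3,:3]@np.array([d[0],-d[1],-d[2]]); o=s["tool_pos"]+R@T[:3,3]
    return np.round(o+d*(z-o[2])/d[2],4)
E
python3 - <<'E'
from h import *
s=robot.read_state()
im=cv2.imread("pics/w1.png"); 
for n,q,z in [("30",(312,245),.162),("66",(316,213),.078),("pan",(318.5,211.5),.05),("c30",(112,54),.008),("c66",(97,242),.008),("c54",(587,216),.008)]: print(n,wplane(s,q,z))
c=cv2.resize(im[160:280,250:390],None,fx=4,fy=4,interpolation=cv2.INTER_CUBIC)
cv2.imwrite("pics/w1c.png",c)
E
```

```text
30 [ 0.5831 -0.034   0.162 ]
66 [ 0.5795 -0.0311  0.078 ]
pan [ 0.5845 -0.0286  0.05  ]
c30 [ 0.4356 -0.2326  0.008 ]
c66 [ 0.6304 -0.2814  0.008 ]
c54 [0.5989 0.273  0.008 ]
```

View pics/w1c.png

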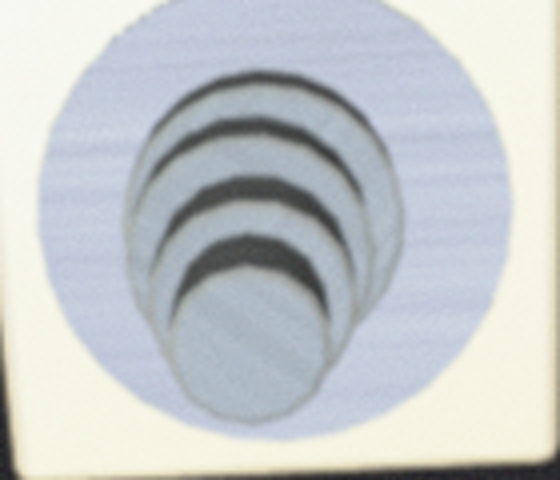

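Both estimates for the top disc agree to about 3 mm; I use the mean, (0.582,-0.0355). The TCP goes 28–29 mm above the underside, which keeps the fingertips clear of the disc below and, later, of the case rim.

```bash
python3 -m jog '{"linear":[[0.0035,-0.002,-0.03],[0.0035,-0.002,-0.065],[0.0035,-0.002,-0.1],[0.0035,-0.002,-0.12],[0.0035,-0.002,-0.1275],[0.0035,-0.002,-0.1275],[0.0035,-0.002,-0.1275],[0.0035,-0.002,-0.1275],[0.0035,-0.002,-0.1275],[0.0035,-0.002,-0.1275],[0.0035,-0.002,-0.1275],[0.0035,-0.002,-0.1275],[0.0035,-0.002,-0.1275],[0.0035,-0.002,-0.1275]],"rotation":[[0,0,0],[0,0,0],[0,0,0],[0,0,0],[0,0,0],[0,0,0],[0,0,0],[0,0,0],[0,0,0],[0,0,0],[0,0,0],[0,0,0],[0,0,0],[0,0,0]],"claw":[1,1,1,1,0.8,0.6,0.5,0.4,0.25,0.25,0.25,0.25,0.25,0.25]}' 30
```

```text
time: 4.2
tool_pos: [0.5821, -0.0353, 0.1634]
tool_rot: [-0.001, 3.141, -0.0]
ft_force: [-0.7, -1.4, 1.4]
grip_width: 0.029
finger_force: 30.0
```

```bash
python3 -m jog '{"linear":[[0,0,0.01],[0,0,0.04],[0,0,0.08],[-0.02,-0.03,0.09],[-0.045,-0.06,0.09],[-0.065,-0.09,0.09],[-0.09,-0.12,0.08],[-0.11,-0.15,0.06],[-0.13,-0.18,0.03],[-0.147,-0.199,0],[-0.147,-0.199,-0.023],[-0.147,-0.199,-0.023],[-0.147,-0.199,-0.023]],"rotation":[[0,0,0],[0,0,0],[0,0,0],[0,0,0],[0,0,0],[0,0,0],[0,0,0],[0,0,0],[0,0,0],[0,0,0],[0,0,0],[0,0,0],[0,0,0]],"claw":[0.25,0.25,0.25,0.25,0.25,0.25,0.25,0.25,0.25,0.25,0.25,0.25,0.25]}' 30
python3 - <<'E'
from h import *
s=robot.read_state(); print(s["time"],s["tool_pos"],s["tool_rot"],s["ft_force"],s["grip_width"])
save("wrist","w2.png")
E
```

```text
time: 5.5
tool_pos: [0.4355, -0.2342, 0.1411]
tool_rot: [-0.002, 3.141, -0.0]
ft_force: [-0.2, 0.0, -0.9]
grip_width: 0.029
finger_force: 30.0
5.5 [ 0.43546432 -0.23418218  0.14109686] [-1.75603651e-03  3.14121618e+00 -1.75607942e-04] [-0.20148751  0.03893859 -0.94474514] 0.02896140539569233
```

View pics/w2.png

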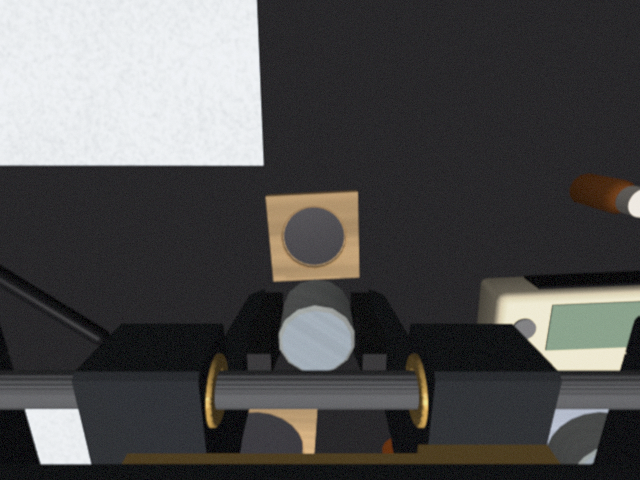

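The disc is held upright at (317,339) and the case_30 recess is at (313,236). I compute both in the wrist frame.

```bash
python3 - <<'E'
from h import *
s=robot.read_state(); print("disc",wplane(s,(316.5,339),s["tool_pos"][2]-.0005),"recess",wplane(s,(313.5,236.5),.008))
E
```

```text
disc [ 0.4366 -0.2328  0.141 ] recess [ 0.4361 -0.2348  0.008 ]
```

```bash
python3 -m jog '{"linear":[[-0.0005,-0.0015,-0.03],[-0.0005,-0.0015,-0.07],[-0.0005,-0.0015,-0.095],[-0.0005,-0.0015,-0.102],[-0.0005,-0.0015,-0.104],[-0.0005,-0.0015,-0.1055],[-0.0005,-0.0015,-0.1065],[-0.0005,-0.0015,-0.107],[-0.0005,-0.0015,-0.107]],"rotation":[[0,0,0],[0,0,0],[0,0,0],[0,0,0],[0,0,0],[0,0,0],[0,0,0],[0,0,0],[0,0,0]],"claw":[0.25,0.25,0.25,0.25,0.25,0.25,0.25,0.25,0.25]}' 30
```

```text
time: 6.45
tool_pos: [0.4347, -0.2358, 0.0338]
tool_rot: [-0.001, 3.141, -0.001]
ft_force: [0.2, -0.7, -1.7]
grip_width: 0.029
finger_force: 30.0
```

```bash
python3 -m jog '{"linear":[[0,0,-0.0004],[0,0,-0.0008],[0,0,-0.0008]],"rotation":[[0,0,0],[0,0,0],[0,0,0]],"claw":[0.25,0.25,0.25]}' 30
```

```text
time: 6.75
tool_pos: [0.4347, -0.2358, 0.0334]
tool_rot: [-0.001, 3.141, -0.001]
ft_force: [-1.7, 1.4, 9.0]
grip_width: 0.0289
finger_force: 30.0
```

Contact reads 9 N. I release, lift and go back above the tower.

```bash
python3 -m jog '{"linear":[[0,0,0],[0,0,0],[0,0,0],[0,0,0],[0,0,0.02],[0,0,0.06],[0,0,0.11],[0.02,0.03,0.15],[0.04,0.06,0.18],[0.06,0.09,0.21],[0.085,0.12,0.24],[0.11,0.15,0.257],[0.13,0.18,0.257],[0.144,0.2,0.257],[0.144,0.2,0.257],[0.144,0.2,0.257]],"rotation":[[0,0,0],[0,0,0],[0,0,0],[0,0,0],[0,0,0],[0,0,0],[0,0,0],[0,0,0],[0,0,0],[0,0,0],[0,0,0],[0,0,0],[0,0,0],[0,0,0],[0,0,0],[0,0,0]],"claw":[0.37,0.42,0.5,0.55,0.6,0.7,0.9,1,1,1,1,1,1,1,1,1]}' 30
python3 - <<'E'
from h import *
s=robot.read_state(); print(s["time"],s["tool_pos"],s["tool_rot"])
im=save("wrist","w3.png")
c=im[0:280,60:390]; cv2.imwrite("pics/w3c.png",cv2.resize(c[:,:,::-1],None,fx=2.1,fy=2.1,interpolation=cv2.INTER_CUBIC))
E
```

```text
time: 8.35
tool_pos: [0.5783, -0.0357, 0.289]
tool_rot: [0.003, -3.141, 0.0]
ft_force: [-0.2, -0.7, -0.5]
grip_width: 0.088
finger_force: 0.0
8.35 [ 0.57834232 -0.03569914  0.28902635] [ 2.61421333e-03 -3.14062143e+00  1.49436774e-04]
```

View pics/w3c.png

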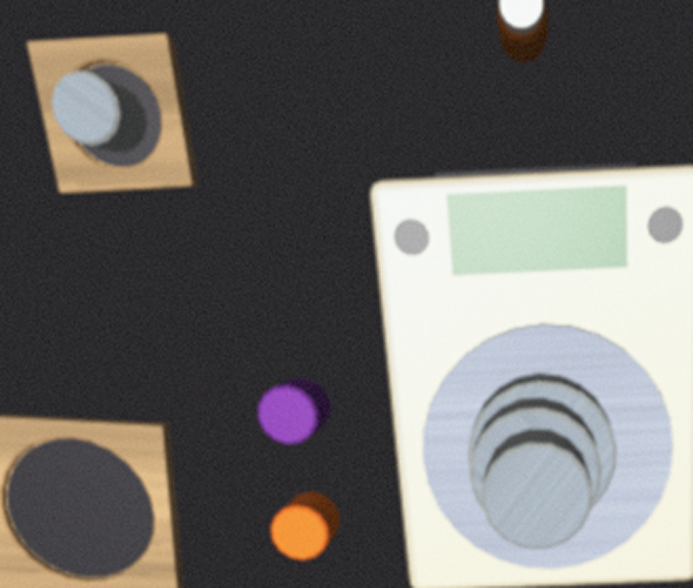

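Weight_30 sits in its recess (crop (86,107)). Weight_42's top is at crop (538,495), which is about (316,236) in the full image.

```bash
python3 - <<'E'
from h import *
s=robot.read_state(); print("42",wplane(s,(316.2,235.7),.134),"w30",wplane(s,(101,51),.032),"recess",wplane(s,(116.5,54.5),.008))
E
```

```text
42 [ 0.5841 -0.0347  0.134 ] w30 [ 0.4369 -0.2335  0.032 ] recess [ 0.436  -0.2313  0.008 ]
```

```bash
python3 -m jog '{"linear":[[0.0037,-0.001,-0.03],[0.0037,-0.001,-0.07],[0.0037,-0.001,-0.11],[0.0037,-0.001,-0.14],[0.0037,-0.001,-0.15],[0.0037,-0.001,-0.153],[0.0037,-0.001,-0.153],[0.0037,-0.001,-0.153],[0.0037,-0.001,-0.153],[0.0037,-0.001,-0.153],[0.0037,-0.001,-0.153],[0.0037,-0.001,-0.153],[0.0037,-0.001,-0.153]],"rotation":[[0,0,0],[0,0,0],[0,0,0],[0,0,0],[0,0,0],[0,0,0],[0,0,0],[0,0,0],[0,0,0],[0,0,0],[0,0,0],[0,0,0],[0,0,0]],"claw":[1,1,1,1,0.9,0.75,0.6,0.52,0.4,0.38,0.38,0.38,0.38]}' 35
```

```text
time: 9.7
tool_pos: [0.5825, -0.0366, 0.1372]
tool_rot: [-0.002, 3.14, -0.0]
ft_force: [-0.5, 1.3, 6.8]
grip_width: 0.0413
finger_force: 35.0
```

```bash
python3 -m jog '{"linear":[[0,0,0.01],[0,0,0.04],[0,0,0.08],[-0.02,0.03,0.09],[-0.04,0.07,0.09],[-0.055,0.11,0.09],[-0.07,0.15,0.09],[-0.09,0.19,0.09],[-0.11,0.23,0.08],[-0.13,0.27,0.07],[-0.145,0.3,0.05],[-0.154,0.325,0.03],[-0.154,0.335,0.005],[-0.154,0.335,0.005],[-0.154,0.335,0.005]],"rotation":[[0,0,0],[0,0,0],[0,0,0],[0,0,0],[0,0,0],[0,0,0],[0,0,0],[0,0,0],[0,0,0],[0,0,0],[0,0,0],[0,0,0],[0,0,0],[0,0,0],[0,0,0]],"claw":[0.38,0.38,0.38,0.38,0.38,0.38,0.38,0.38,0.38,0.38,0.38,0.38,0.38,0.38,0.38]}' 35
python3 - <<'E'
from h import *
s=robot.read_state(); print(s["time"],s["tool_pos"],s["tool_rot"],s["ft_force"],s["grip_width"])
save("wrist","w4.png")
E
```

```text
time: 11.2
tool_pos: [0.4285, 0.2981, 0.142]
tool_rot: [0.002, -3.141, 0.001]
ft_force: [-0.1, 0.3, -2.2]
grip_width: 0.0412
finger_force: 35.0
11.2 [0.42847278 0.29807026 0.14197697] [ 1.73549453e-03 -3.14129882e+00  6.33068540e-04] [-0.1310609   0.27784636 -2.22847036] 0.04115023184923478
```

View pics/w4.png

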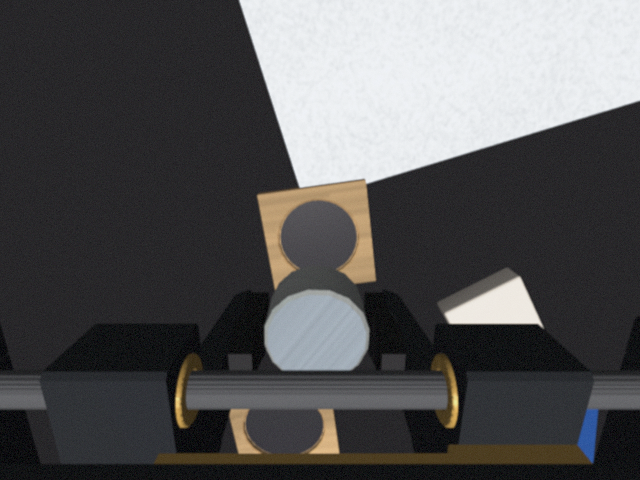

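Weight_42 is held upright at (317,333) and the recess is at (318,236), so they are about 1.5 mm apart. I lower it.

```bash
python3 -m jog '{"linear":[[0,0.0015,-0.03],[0,0.0015,-0.07],[0,0.0015,-0.093],[0,0.0015,-0.1],[0,0.0015,-0.103],[0,0.0015,-0.1045],[0,0.0015,-0.1055],[0,0.0015,-0.106],[0,0.0015,-0.106]],"rotation":[[0,0,0],[0,0,0],[0,0,0],[0,0,0],[0,0,0],[0,0,0],[0,0,0],[0,0,0],[0,0,0]],"claw":[0.38,0.38,0.38,0.38,0.38,0.38,0.38,0.38,0.38]}' 35
```

```text
time: 12.15
tool_pos: [0.4285, 0.2999, 0.036]
tool_rot: [-0.002, 3.141, 0.001]
ft_force: [0.3, 0.4, -2.5]
grip_width: 0.0412
finger_force: 35.0
```

```bash
python3 -m jog '{"linear":[[0,0,-0.0005],[0,0,-0.001],[0,0,-0.001]],"rotation":[[0,0,0],[0,0,0],[0,0,0]],"claw":[0.38,0.38,0.38]}' 35
```

```text
time: 12.45
tool_pos: [0.4284, 0.2999, 0.0352]
tool_rot: [-0.002, 3.141, 0.0]
ft_force: [-2.2, -0.1, 7.7]
grip_width: 0.0408
finger_force: 35.0
```

```bash
python3 -m jog '{"linear":[[0,0,0],[0,0,0],[0,0,0],[0,0,0],[0,0,0.02],[0,0,0.06],[0.01,-0.02,0.1],[0.03,-0.05,0.13],[0.05,-0.09,0.15],[0.07,-0.13,0.17],[0.09,-0.17,0.19],[0.11,-0.21,0.21],[0.125,-0.25,0.225],[0.14,-0.29,0.225],[0.151,-0.32,0.225],[0.151,-0.336,0.225],[0.151,-0.336,0.225],[0.151,-0.336,0.225]],"rotation":[[0,0,0],[0,0,0],[0,0,0],[0,0,0],[0,0,0],[0,0,0],[0,0,0],[0,0,0],[0,0,0],[0,0,0],[0,0,0],[0,0,0],[0,0,0],[0,0,0],[0,0,0],[0,0,0],[0,0,0],[0,0,0]],"claw":[0.5,0.56,0.6,0.65,0.7,0.8,0.9,1,1,1,1,1,1,1,1,1,1,1]}' 40
python3 - <<'E'
from h import *
s=robot.read_state(); print(s["time"],s["tool_pos"],s["tool_rot"])
im=save("wrist","w5.png")
c=im[0:280,190:520]; cv2.imwrite("pics/w5c.png",cv2.resize(c[:,:,::-1],None,fx=2,fy=2,interpolation=cv2.INTER_CUBIC))
E
```

```text
time: 14.25
tool_pos: [0.5787, -0.0352, 0.2594]
tool_rot: [0.002, -3.141, -0.001]
ft_force: [-0.0, -0.2, 0.3]
grip_width: 0.088
finger_force: 0.0
14.25 [ 0.57874358 -0.03515063  0.25941131] [ 1.93241401e-03 -3.14111252e+00 -8.37757288e-04]
```

View pics/w5c.png

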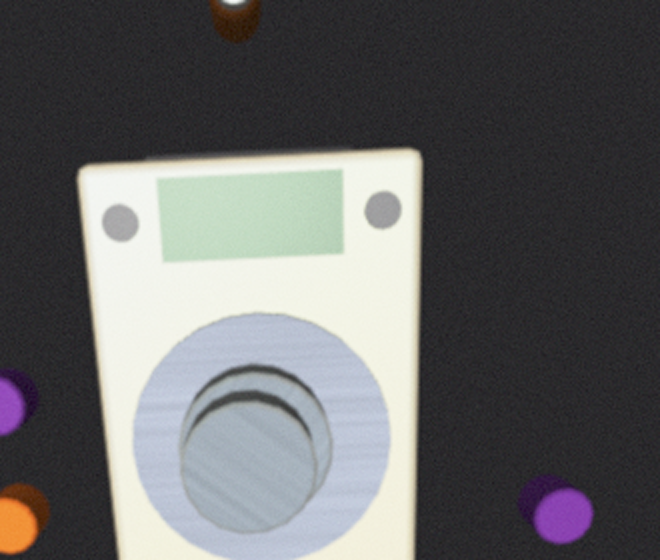

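Two weights are left. Weight_54's top is at crop (249,467), about (314,233) in the full image.

```bash
python3 - <<'E'
from h import *
s=robot.read_state(); print("54",wplane(s,(314.5,233.5),.106),"66",wplane(s,(317.8,220),.078))
E
```

```text
54 [ 0.5825 -0.0344  0.106 ] 66 [ 0.5789 -0.0317  0.078 ]
```

```bash
python3 -m jog '{"linear":[[0.0023,-0.0015,-0.03],[0.0023,-0.0015,-0.07],[0.0023,-0.0015,-0.11],[0.0023,-0.0015,-0.138],[0.0023,-0.0015,-0.148],[0.0023,-0.0015,-0.151],[0.0023,-0.0015,-0.151],[0.0023,-0.0015,-0.151],[0.0023,-0.0015,-0.151],[0.0023,-0.0015,-0.151],[0.0023,-0.0015,-0.151],[0.0023,-0.0015,-0.151]],"rotation":[[0,0,0],[0,0,0],[0,0,0],[0,0,0],[0,0,0],[0,0,0],[0,0,0],[0,0,0],[0,0,0],[0,0,0],[0,0,0],[0,0,0]],"claw":[1,1,1,1,1,0.85,0.75,0.65,0.55,0.5,0.5,0.5]}' 45
```

```text
time: 15.5
tool_pos: [0.5819, -0.0375, 0.1095]
tool_rot: [-0.001, 3.14, 0.0]
ft_force: [-0.8, 2.4, 6.4]
grip_width: 0.0528
finger_force: 44.9
```

```bash
python3 -m jog '{"linear":[[0,0,0],[0,0,0.01],[0,0,0.04],[0,0,0.08],[0,0.03,0.1],[0.003,0.07,0.1],[0.005,0.11,0.1],[0.007,0.15,0.1],[0.009,0.19,0.1],[0.012,0.23,0.09],[0.014,0.27,0.07],[0.016,0.3,0.05],[0.0165,0.307,0.033],[0.0165,0.307,0.033],[0.0165,0.307,0.033]],"rotation":[[0,0,0],[0,0,0],[0,0,0],[0,0,0],[0,0,0],[0,0,0],[0,0,0],[0,0,0],[0,0,0],[0,0,0],[0,0,0],[0,0,0],[0,0,0],[0,0,0],[0,0,0]],"claw":[0.5,0.5,0.5,0.5,0.5,0.5,0.5,0.5,0.5,0.5,0.5,0.5,0.5,0.5,0.5]}' 45
python3 - <<'E'
from h import *
s=robot.read_state(); print(s["time"],s["tool_pos"],s["tool_rot"],s["ft_force"],s["grip_width"])
save("wrist","w6.png")
E
```

```text
time: 17.0
tool_pos: [0.598, 0.2688, 0.1416]
tool_rot: [0.001, -3.141, 0.001]
ft_force: [1.0, 0.5, -4.9]
grip_width: 0.0527
finger_force: 44.9
17.0 [0.59804656 0.26878018 0.1415712 ] [ 1.13519327e-03 -3.14071805e+00  1.08067675e-03] [ 1.01069848  0.54855988 -4.9416284 ] 0.052660911885529564
```

View pics/w6.png

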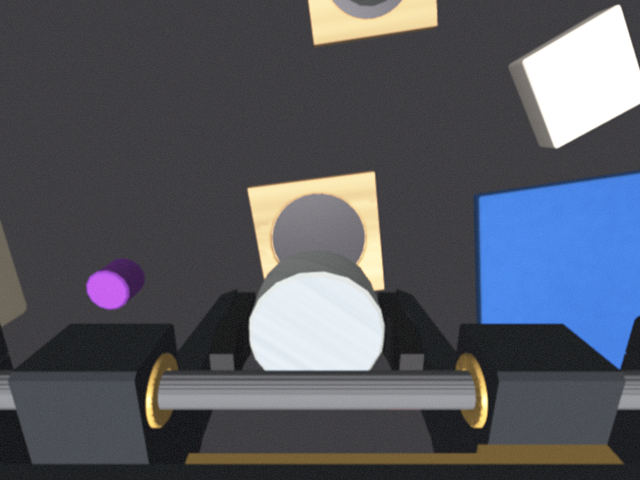

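Weight_54 is held upright at (317,330) and the recess is at about (319,237). I lower it with a +1.5 mm y shift.

```bash
python3 -m jog '{"linear":[[0,0.0015,-0.03],[0,0.0015,-0.07],[0,0.0015,-0.092],[0,0.0015,-0.099],[0,0.0015,-0.102],[0,0.0015,-0.1035],[0,0.0015,-0.1045],[0,0.0015,-0.105],[0,0.0015,-0.105]],"rotation":[[0,0,0],[0,0,0],[0,0,0],[0,0,0],[0,0,0],[0,0,0],[0,0,0],[0,0,0],[0,0,0]],"claw":[0.5,0.5,0.5,0.5,0.5,0.5,0.5,0.5,0.5]}' 45
```

```text
time: 17.95
tool_pos: [0.5983, 0.2709, 0.0371]
tool_rot: [-0.002, 3.141, 0.0]
ft_force: [-0.4, 0.8, -5.5]
grip_width: 0.0527
finger_force: 44.9
```

```bash
python3 -m jog '{"linear":[[0,0,-0.0005],[0,0,-0.001],[0,0,-0.001]],"rotation":[[0,0,0],[0,0,0],[0,0,0]],"claw":[0.5,0.5,0.5]}' 45
```

```text
time: 18.25
tool_pos: [0.5981, 0.2709, 0.0356]
tool_rot: [-0.002, 3.141, 0.0]
ft_force: [-0.9, 0.7, -4.2]
grip_width: 0.0526
finger_force: 44.9
```

```bash
python3 -m jog '{"linear":[[0,0,-0.0005],[0,0,-0.001],[0,0,-0.001]],"rotation":[[0,0,0],[0,0,0],[0,0,0]],"claw":[0.5,0.5,0.5]}' 45
```

```text
time: 18.55
tool_pos: [0.5981, 0.2709, 0.0355]
tool_rot: [-0.001, 3.141, 0.0]
ft_force: [-4.0, -2.0, 4.6]
grip_width: 0.0529
finger_force: 45.0
```

```bash
python3 -m jog '{"linear":[[0,0,0],[0,0,0],[0,0,0],[0,0,0],[0,0,0.02],[0,0,0.06],[0,-0.02,0.1],[-0.005,-0.05,0.13],[-0.007,-0.09,0.15],[-0.01,-0.13,0.17],[-0.012,-0.17,0.19],[-0.015,-0.21,0.2],[-0.017,-0.25,0.2],[-0.0195,-0.29,0.2],[-0.0195,-0.306,0.2],[-0.0195,-0.306,0.2],[-0.0195,-0.306,0.2]],"rotation":[[0,0,0],[0,0,0],[0,0,0],[0,0,0],[0,0,0],[0,0,0],[0,0,0],[0,0,0],[0,0,0],[0,0,0],[0,0,0],[0,0,0],[0,0,0],[0,0,0],[0,0,0],[0,0,0],[0,0,0]],"claw":[0.63,0.68,0.72,0.75,0.8,0.9,1,1,1,1,1,1,1,1,1,1,1]}' 45
python3 - <<'E'
from h import *
s=robot.read_state(); print(s["time"],s["tool_pos"],s["tool_rot"])
im=save("wrist","w7.png")
c=im[60:280,210:430]; cv2.imwrite("pics/w7c.png",cv2.resize(c[:,:,::-1],None,fx=2.5,fy=2.5,interpolation=cv2.INTER_CUBIC))
E
```

```text
time: 20.25
tool_pos: [0.5787, -0.0342, 0.2343]
tool_rot: [0.002, -3.141, -0.001]
ft_force: [-1.2, 0.2, 0.1]
grip_width: 0.0885
finger_force: 0.0
20.25 [ 0.57865427 -0.03424223  0.23434205] [ 1.76570529e-03 -3.14146865e+00 -8.14052850e-04]
```

View pics/w7c.png

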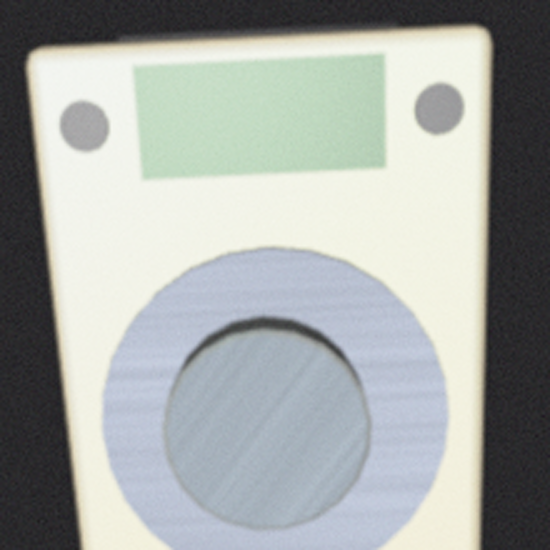

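Only weight_66 is left on the pan, with its top at crop (268,427), about (317,231) in the full image.

```bash
python3 - <<'E'
from h import *
s=robot.read_state(); print("66",wplane(s,(317.2,230.8),.078))
E
```

```text
66 [ 0.581  -0.0314  0.078 ]
```

```bash
python3 -m jog '{"linear":[[0.0008,0.0005,-0.03],[0.0008,0.0005,-0.07],[0.0008,0.0005,-0.105],[0.0008,0.0005,-0.135],[0.0008,0.0005,-0.149],[0.0008,0.0005,-0.154],[0.0008,0.0005,-0.154],[0.0008,0.0005,-0.154],[0.0008,0.0005,-0.154],[0.0008,0.0005,-0.154],[0.0008,0.0005,-0.154]],"rotation":[[0,0,0],[0,0,0],[0,0,0],[0,0,0],[0,0,0],[0,0,0],[0,0,0],[0,0,0],[0,0,0],[0,0,0],[0,0,0]],"claw":[1,1,1,1,1,1,0.85,0.75,0.65,0.62,0.62]}' 55
```

```text
time: 21.4
tool_pos: [0.5798, -0.0344, 0.0815]
tool_rot: [-0.001, 3.14, 0.0]
ft_force: [-0.1, 3.4, 6.0]
grip_width: 0.0649
finger_force: 54.9
```

```bash
python3 -m jog '{"linear":[[0,0,0],[0,0,0.01],[0,0,0.03],[0,0,0.06],[0.005,-0.02,0.09],[0.01,-0.055,0.09],[0.02,-0.09,0.09],[0.025,-0.125,0.09],[0.03,-0.16,0.09],[0.04,-0.195,0.09],[0.045,-0.225,0.08],[0.049,-0.245,0.07],[0.049,-0.252,0.061],[0.049,-0.252,0.061],[0.049,-0.252,0.061]],"rotation":[[0,0,0],[0,0,0],[0,0,0],[0,0,0],[0,0,0],[0,0,0],[0,0,0],[0,0,0],[0,0,0],[0,0,0],[0,0,0],[0,0,0],[0,0,0],[0,0,0],[0,0,0]],"claw":[0.62,0.62,0.62,0.62,0.62,0.62,0.62,0.62,0.62,0.62,0.62,0.62,0.62,0.62,0.62]}' 55
python3 - <<'E'
from h import *
s=robot.read_state(); print(s["time"],s["tool_pos"],s["tool_rot"],s["ft_force"],s["grip_width"])
save("wrist","w8.png")
E
```

```text
time: 22.9
tool_pos: [0.6282, -0.2854, 0.1412]
tool_rot: [0.003, -3.14, -0.002]
ft_force: [-0.2, 1.5, -7.5]
grip_width: 0.0646
finger_force: 54.9
22.9 [ 0.62818129 -0.28535506  0.14115227] [ 2.71161048e-03 -3.14032111e+00 -1.99931744e-03] [-0.15844866  1.52314765 -7.5193359 ] 0.0646187346762737
```

View pics/w8.png

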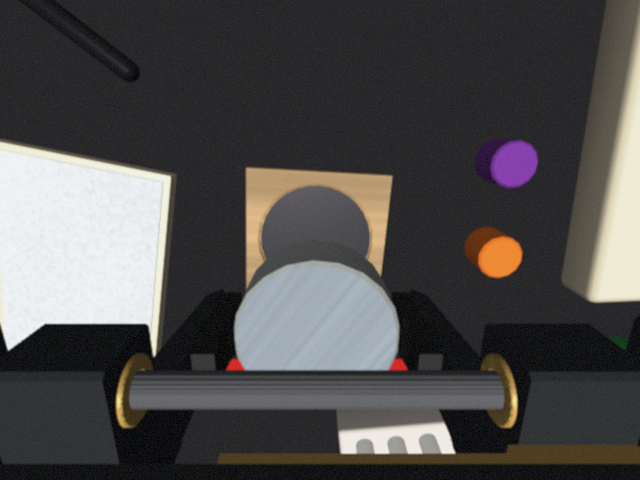

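Weight_66 is held upright at (317,330), with the recess directly below at about (316,238). I lower it.

```bash
python3 -m jog '{"linear":[[0,-0.0005,-0.03],[0,-0.0005,-0.07],[0,-0.0005,-0.092],[0,-0.0005,-0.099],[0,-0.0005,-0.102],[0,-0.0005,-0.1035],[0,-0.0005,-0.1045],[0,-0.0005,-0.105],[0,-0.0005,-0.105]],"rotation":[[0,0,0],[0,0,0],[0,0,0],[0,0,0],[0,0,0],[0,0,0],[0,0,0],[0,0,0],[0,0,0]],"claw":[0.62,0.62,0.62,0.62,0.62,0.62,0.62,0.62,0.62]}' 55
```

```text
time: 23.85
tool_pos: [0.6285, -0.2873, 0.0371]
tool_rot: [-0.001, 3.141, -0.001]
ft_force: [-0.1, 0.2, -8.7]
grip_width: 0.0648
finger_force: 54.9
```

```bash
python3 -m jog '{"linear":[[0,0,-0.0005],[0,0,-0.001],[0,0,-0.001]],"rotation":[[0,0,0],[0,0,0],[0,0,0]],"claw":[0.62,0.62,0.62]}' 55
```

```text
time: 24.15
tool_pos: [0.6284, -0.2872, 0.0356]
tool_rot: [-0.001, 3.141, -0.0]
ft_force: [-0.5, -0.6, -6.7]
grip_width: 0.0647
finger_force: 54.9
```

```bash
python3 -m jog '{"linear":[[0,0,-0.0005],[0,0,-0.001],[0,0,-0.001]],"rotation":[[0,0,0],[0,0,0],[0,0,0]],"claw":[0.62,0.62,0.62]}' 55
```

```text
time: 24.45
tool_pos: [0.6284, -0.2873, 0.0355]
tool_rot: [-0.001, 3.141, -0.001]
ft_force: [-4.8, 1.6, 4.5]
grip_width: 0.0641
finger_force: 55.0
```

Contact again. I release, lift clear and check all four from above.

```bash
python3 -m jog '{"linear":[[0,0,0],[0,0,0],[0,0,0],[0,0,0],[0,0,0],[0,0,0.02],[0,0,0.06],[0,0,0.1],[0,0,0.14],[0,0.03,0.18],[-0.01,0.07,0.22],[-0.02,0.11,0.24],[-0.05,0.15,0.25],[-0.1,0.18,0.25],[-0.14,0.2,0.25],[-0.18,0.22,0.25],[-0.22,0.25,0.25],[-0.22,0.25,0.25],[-0.22,0.25,0.25],[-0.22,0.25,0.25]],"rotation":[[0,0,0],[0,0,0],[0,0,0],[0,0,0],[0,0,0],[0,0,0],[0,0,0],[0,0,0],[0,0,0],[0,0,0],[0,0,0],[0,0,0],[0,0,0],[0,0,0],[0,0,0],[0,0,0],[0,0,0],[0,0,0],[0,0,0],[0,0,0]],"claw":[0.78,0.84,0.9,0.95,1,1,1,1,1,1,1,1,1,1,1,1,1,1,1,1]}'
python3 - <<'E'
from h import *
im=save("top","top9.png"); sc=save("scene","scene9.png")
P=[im[y-26:y+27,x-26:x+27] for x,y in [(480,200),(209,213),(193,296),(457,296)]]
P=[cv2.resize(p,(280,280),interpolation=cv2.INTER_CUBIC) for p in P]
a=np.vstack([np.hstack(P[:2]),np.hstack(P[2:])]); a=cv2.resize(a,(390,390)); b=cv2.resize(sc[150:400,90:500],(405,390))
cv2.imwrite("pics/fin.png",np.hstack([a,b])[:,:,::-1])
E
```

```text
time: 26.45
tool_pos: [0.4093, -0.0378, 0.2846]
tool_rot: [-0.001, 3.141, -0.001]
ft_force: [0.3, -0.1, 0.8]
grip_width: 0.0879
finger_force: 0.0
```

View pics/fin.png

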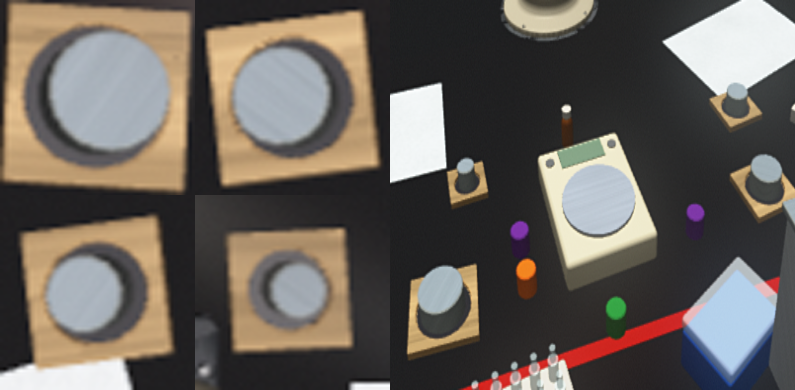

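The check shows all four weights upright and flat in their own recesses: 66 top left, 54 top right, 42 bottom left, 30 bottom right. The sideways offsets are what parallax would give. The pan is empty and the vial is standing at (566,122).

```bash
python3 -c "
from station import robot
print(robot.sign_off())"
```

```text
the job is handed in; nothing more can be done
None
```

All four weights stand upright and flat in their own cases, the vial was left standing, and the job was handed in at about 26.5 s of the 104 s allowed.

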